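Pack four game pieces into their own presentation boxes

ROBOT

A 7-joint arm with a two-finger parallel gripper is mounted at the origin on the work surface. World frame = base frame: x ahead of the robot, y to its left, z up, the work surface at z = 0. Lengths are in m, angles in rad, forces in N, time in s.
With the tool pointing down it reaches from about 0.35 to 0.9 m from the base axis. Payload 7.2 kg.
Tool frame: the origin (TCP) lies between the finger pads; the fingertips stand 25 mm ahead of it and the grasp point (between the pads) lies 6 mm ahead of it; z points along the fingers, y is the line along which they close (so a half turn about z gives the same grasp; the last joint's range is limited). The gripper opens to 85 mm and grips with 20 to 120 N. Pads are 22 mm wide; open, the fingers measure 114 mm over their backs; the gripper's body (76 mm by 85 mm) begins 54 mm behind the grasp point. The pads swing forward as they close: fully open they stand 13 mm farther back than shut.
Start: joints at [1.213, 0.411, -0.013, 1.596, 0.006, 1.134, -0.082], TCP at [0.179, -0.599, 0.227] pointing down, gripper open.
Joint ranges: [-2.95, 2.95], [-0.29, 1.99], [-1.47, 1.44], [0.14, 2.54], [-1.03, 4.17], [0.13, 1.85], [-2.86, 2.86]. Speed limits (rad/s): [2.39, 2.39, 3.01, 3.01, 3.14, 3.14, 3.14].

INTERFACE

Orientations are given as a unit quaternion [w, x, y, z].
In Python, from workcell import read_state, get_image, workorder, spotter gives the robot as it stands.
- The arm moves only by the tool step_arm, never from a script. Its arguments are lists of equal length, an entry for each row: "offset": the shift along the tool's x, y, z in mm, a list of three; "twist": the turn, a rotation vector about the tool's x, y, z in rad, a list of three; "jaw": the opening in per cent of the stroke, from 0 (shut) to 100 (fully open). A call has 1 to 8 rows; each row shifts and turns the commanded pose from where the row before left it, along the tool's axes as they then stand; what a row does not reach is not made up. A row lasts 1/10 s, in which the tool goes at most 50 mm and 8.59 degrees, less where a joint would pass 70% of its speed; a pose out of reach is approached as far as the arm can. A call is refused whole if a number of a shift passes 50 or a number of a turn 0.15, either way. A call with a gripper value outside its range is refused whole. The fingers move at their own pace and stop on an object; "force" is the grip in N (left out, the last holds). Time passes only in rows, so rows that do not move let the fingers close. It gives the time, the measured TCP pose, the force, the opening and the grip force at its end, in the units of the state.
- read_state(): the state, without advancing time (a new reading comes with each control period).
- get_image(name): name is "side" or "top" or "wrist"; returns a dict with "image" (400x640x3 uint8, red, green, blue), "depth" (400x640 float32, m along the optical axis (not along the pixel's ray), 0 where there is no reading), "vertical_fov" (degrees; the focal length in pixels is half the picture's height over the tangent of half this angle, whatever the lens; pixels are square), "cx", "cy" (the principal point, pixels), "rvec" (rotation vector, rad) and "tvec" (3), from world to camera coordinates, as OpenCV has them. Camera axes: x right, y down, z forward; pixel columns grow to the right and rows downward; lengths in m; the calibration is good to about 2 mm. A picture is of the moment at which its call begins.
- workorder.sign_off(): hands the job in; it is judged then, once.
Trained networks look in a picture, given as the dict that the camera call returned (one of the last four; its "shot" number tells which), for a name from the list of things; names that differ only in an ending like _2 or _b are one class to them, and where a whole thing is asked for, a point or a joint stands for the part that bears it (a point fixed in the world has none). Each returns a list of dicts, best first, with "confidence" (0 to 1); they miss things now and then, are a little off and sometimes report something else, mostly with a low value. They report only what shows in the picture. A call takes as long as a camera call. They do not tell look-alikes from the thing itself.
- spotter.spot_in(picture, thing): "uv" ([column, row] in pixels, amid what is visible of it).
The state is a dict: "time_s": time; "joint_positions": joint angles; "joint_velocities": joint speeds; "joint_torque": joint torques, N m; "position": TCP position; "tool_rot": TCP orientation; "wrist_force": force on the tool from outside, world axes, zero at the start; "wrist_torque": the same for the moment, N m; "gripper_width": finger opening in m; "grasp_force": force on a finger pad.
Only numpy, scipy, OpenCV 4.12 (cv2) and the standard library are available. Lean on these libraries where they do the work, as an engineer would, in place of code of your own. Each camera call takes 0.05 s, during which the arm holds its last target. There are 200 camera calls.

TASK

Pack the four loose game pieces: stand the maple chess king, the grey statue plinth and the long and the short barricade each in the open box base whose well has the shape and size of its foot, upright and fully down on the well's floor. Set them in rather than dropping them, and leave the mug and the magnet dispenser standing where they are.

Things in the scene. Friction and masses are not known exactly. Their poses are not given: they have to be found in the camera images.
- king: chess king of pale maple, standing: 81 mm high with a small cross on top, round foot 35 mm across, stem about 16 mm across from 28 to 44 mm height, a collar 21 mm across at 46 to 49 mm, crown 17 mm across at 51 mm widening to 24 mm at 66 mm. It can be taken across the stem and collar in any direction. Origin: underside centre; z up.
- plinth: grey resin statue plinth, standing: square foot 46 x 46 mm, 9 mm high, shaft 36 x 36 mm, square cap 40 x 40 mm from 42 mm to the flat top at 56 mm. Origin: underside centre; x and y square to its sides, z up.
- barricade_long: the longer of two grey plastic road barriers, standing. 88 mm long (x), foot 30 mm wide (y), 8 mm high, sloped shoulders to 15 mm height, then an upright wall 14 mm thick (y) to the top at 42 mm; take it across the wall at mid length. Origin: underside centre; x along its length, z up.
- barricade_short: the shorter of two grey plastic road barriers, standing. 60 mm long (x), foot 30 mm wide (y), 8 mm high, sloped shoulders to 15 mm height, then an upright wall 14 mm thick (y) to the top at 42 mm; take it across the wall at mid length. Origin: underside centre; x along its length, z up.
- box_round: plain plywood base of a presentation box, open upwards; stays put on the desk. Foot board 122 x 80 mm (x, y), 7 mm thick, under a block 116 x 74 mm, top 20 mm above the desk. In its middle, 12 mm deep (grey floor 8 mm above the desk): a round well 46 mm across. Origin: underside centre, below the well's centre; z up, x along the 122 mm side.
- box_square: plain plywood base of a presentation box, open upwards; stays put on the desk. Foot board 122 x 80 mm (x, y), 7 mm thick, under a block 116 x 74 mm, top 20 mm above the desk. In its middle, 12 mm deep (grey floor 8 mm above the desk): a square well 58 x 58 mm, its sides along x and y. Origin: underside centre, below the well's centre; z up, x along the 122 mm side.
- box_long: plain plywood base of a presentation box, open upwards; stays put on the desk. Foot board 122 x 80 mm (x, y), 7 mm thick, under a block 116 x 74 mm, top 20 mm above the desk. In its middle, 12 mm deep (grey floor 8 mm above the desk): the longer oblong well, 100 mm along x and 42 mm along y. Origin: underside centre, below the well's centre; z up, x along the 122 mm side.
- box_short: plain plywood base of a presentation box, open upwards; stays put on the desk. Foot board 122 x 80 mm (x, y), 7 mm thick, under a block 116 x 74 mm, top 20 mm above the desk. In its middle, 12 mm deep (grey floor 8 mm above the desk): the shorter oblong well, 72 mm along x and 42 mm along y. Origin: underside centre, below the well's centre; z up, x along the 122 mm side.
- mug: white ceramic mug, empty, standing: 74 mm across, 82 mm high, handle towards its y. Not part of the packing. Origin: underside centre.
- dispenser: push dispenser for small magnets, standing: white plastic foot 56 x 46 mm, column 32 mm across, black push cap, 77 mm high in all. Not part of the packing. Origin: underside centre.
Not all that is in view belongs to the job. Leave any blue or orange look-alike of the barricade_short alone.

How it is judged:
At the end, for the whole second after the job is handed in: King in the round well, plinth in the square, long barricade in the long, short in the short: each upright within 0.12 rad, centred within 12 mm, foot 5 to 11.5 mm above the desk (well floor 8 mm), released, at rest. Mug and dispenser upright within 30 mm of their start (horizontal distance between king and box_round below 0.012 m and z of king in the frame of box_round between 0.005 and 0.0115 m and angle between each of king, plinth, barricade_long, barricade_short's own z axis and vertical below 0.12 rad and linear speed of each of king, plinth, barricade_long, barricade_short below 0.02 m/s and angular speed of each of king, plinth, barricade_long, barricade_short below 0.2 rad/s and horizontal distance between plinth and box_square below 0.012 m and z of plinth in the frame of box_square between 0.005 and 0.0115 m and horizontal distance between barricade_long and box_long below 0.012 m and z of barricade_long in the frame of box_long between 0.005 and 0.0115 m and horizontal distance between barricade_short and box_short below 0.012 m and z of barricade_short in the frame of box_short between 0.005 and 0.0115 m and distance of each of mug, dispenser from where it was at the start of the episode below 0.03 m and angle between each of mug, dispenser's own z axis and vertical below 0.15 rad); the robot touches nothing.
It fails at once if a piece is dropped: over its box and out of the fingers it falls faster than 0.8 m/s (a drop of more than about 30 mm) ((horizontal distance between king and box_round below 0.05 m and linear speed of king above 0.8 m/s and contact force between the fingers and king below 0.05 N) or (horizontal distance between plinth and box_square below 0.05 m and linear speed of plinth above 0.8 m/s and contact force between the fingers and plinth below 0.05 N) or (horizontal distance between barricade_long and box_long below 0.05 m and linear speed of barricade_long above 0.8 m/s and contact force between the fingers and barricade_long below 0.05 N) or (horizontal distance between barricade_short and box_short below 0.05 m and linear speed of barricade_short above 0.8 m/s and contact force between the fingers and barricade_short below 0.05 N)).
It fails at once if the mug is shoved more than 30 mm from its place or tipped over (distance of mug from where it was at the start of the episode above 0.03 m or angle between mug's own z axis and vertical above 0.5 rad).
It fails at once if the magnet dispenser is shoved more than 30 mm from its place or tipped over (distance of dispenser from where it was at the start of the episode above 0.03 m or angle between dispenser's own z axis and vertical above 0.5 rad).
It also fails if it takes over 112 s, if anything falls off the work surface, if the arm or the gripper's body presses on something with over 40 N, if the wrist force passes 120 N, or if a joint passes its speed limit or range.

## Working session

There is one attempt and no reset: what is moved stays moved. The work goes in short steps, Python scripts to look and compute and a tool call to move; the robot and the scene stay as the last step left them, time stands still between calls to the robot, and variables do not carry over. Pictures are saved under pics/ and viewed, at most 14 in all, crops included, and the job is handed in when it is done.

Besides the shell and the picture viewer there is one more tool, called after "Emit:" as a command line: name --argument value ..., lists and objects as JSON in quotes. step_arm: Moves the arm, as the interface text tells. Its arguments: {"type":"object","properties":{"offset":{"type":"array"},"twist":{"type":"array"},"jaw":{"type":"array"},"force":{"type":"number"}},"required":["offset","twist","jaw"]}

```bash
mkdir -p pics; cat > h.py <<'E'
import numpy as np, cv2
from workcell import read_state, get_image, workorder, spotter
from scipy.spatial.transform import Rotation as R
def cam(p):
    f=p["image"].shape[0]/2/np.tan(np.radians(p["vertical_fov"])/2)
    return f,R.from_rotvec(p["rvec"]).as_matrix(),np.array(p["tvec"])
def cloud(p):
    f,Rm,t=cam(p); d=p["depth"]; v,u=np.mgrid[:d.shape[0],:d.shape[1]]
    c=np.stack([(u-p["cx"])/f*d,(v-p["cy"])/f*d,d],-1)
    w=(c-t)@Rm; w[d<=0]=np.nan; return w
def save(p,n,crop=None,s=1):
    im=p["image"][...,::-1]
    if crop: im=im[crop[1]:crop[3],crop[0]:crop[2]]
    cv2.imwrite("pics/"+n,cv2.resize(im,None,fx=s,fy=s,interpolation=cv2.INTER_CUBIC))
E
python3 - <<'E'
from h import *
T=["king","plinth","barricade_long","barricade_short","box_round","box_square","box_long","box_short","mug","dispenser"]
s=read_state();print(s["time_s"],s["position"],s["tool_rot"])
for c in ["top","side"]:
    p=get_image(c);save(p,c+"0.png");w=cloud(p);np.savez(c+"0.npz",w=w,im=p["image"])
    print(c,p["vertical_fov"],p["tvec"],p["rvec"])
    for t in T:
        for r in spotter.spot_in(p,t)[:3]:
            u,v=map(int,r["uv"]);print(t,r["uv"],round(r["confidence"],2),w[v,u].round(3))
E
```

```text
0.0 [ 0.17839814 -0.59846155  0.22592204] [-8.05495379e-04  9.89518930e-01  1.44400830e-01 -1.95565642e-04]
top 57.014058252170905 [-0.008247    0.57363128  0.9149836 ] [ 2.16200925 -2.14203177  0.12452593]
king [185.4, 191.9] 0.57 [0.6   0.335 0.048]
plinth [454.7, 265.5] 0.75 [ 0.42  -0.342  0.06 ]
barricade_long [387.1, 252.1] 0.7 [ 0.45  -0.182  0.042]
barricade_long [319.5, 256.2] 0.37 [ 0.437 -0.01   0.006]
barricade_short [223.9, 153.5] 0.64 [0.704 0.245 0.035]
barricade_short [256.8, 181.1] 0.58 [0.628 0.154 0.045]
barricade_short [243.8, 217.3] 0.53 [0.535 0.184 0.045]
box_round [323.4, 179.9] 0.91 [nan nan nan]
box_round [257.5, 177.8] 0.6 [0.639 0.152 0.042]
box_square [322.7, 253.8] 0.71 [ 0.445 -0.018  0.01 ]
box_long [443.4, 195.1] 0.83 [ 0.601 -0.338  0.01 ]
box_short [376.6, 186.6] 0.9 [ 0.624 -0.161  0.01 ]
box_short [446.3, 195.0] 0.2 [ 0.601 -0.346  0.008]
mug [173.3, 260.0] 0.69 [0.423 0.373 0.005]
dispenser [253.5, 257.0] 0.96 [0.435 0.15  0.075]
side 51.93529128542618 [0.540017   0.11778726 1.03835926] [ 0.31921719 -2.69749518  1.39200898]
king [367.1, 218.6] 0.6 [ 0.437 -0.016  0.009]
king [264.1, 302.3] 0.55 [0.6   0.352 0.034]
king [298.7, 206.2] 0.22 [ 0.635 -0.023  0.009]
plinth [386.5, 154.7] 0.84 [ 0.422 -0.332  0.042]
barricade_long [368.5, 182.2] 0.55 [ 0.455 -0.142  0.045]
barricade_short [315.1, 258.5] 0.79 [0.532 0.19  0.026]
barricade_short [233.5, 265.5] 0.71 [0.701 0.272 0.041]
barricade_short [277.1, 244.6] 0.54 [0.634 0.165 0.027]
box_round [298.0, 205.3] 0.97 [ 0.636 -0.028  0.009]
box_square [365.0, 219.9] 0.75 [ 0.441 -0.006  0.012]
box_long [330.3, 154.1] 0.56 [ 0.608 -0.323  0.021]
box_short [314.0, 180.9] 0.68 [ 0.624 -0.166  0.01 ]
mug [347.2, 313.1] 0.63 [0.432 0.316 0.007]
dispenser [356.9, 254.9] 0.61 [0.438 0.175 0.046]
```

View pics/top0.png

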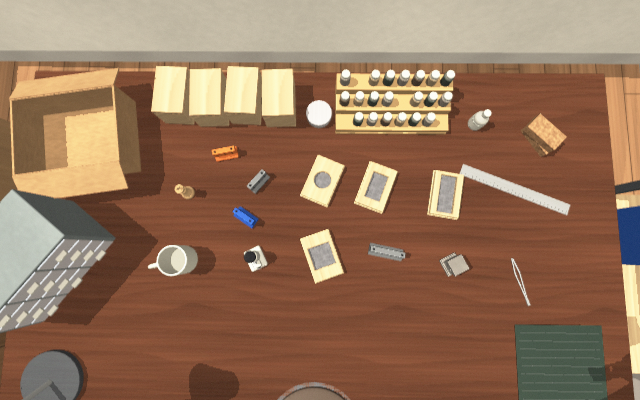

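View pics/side0.png

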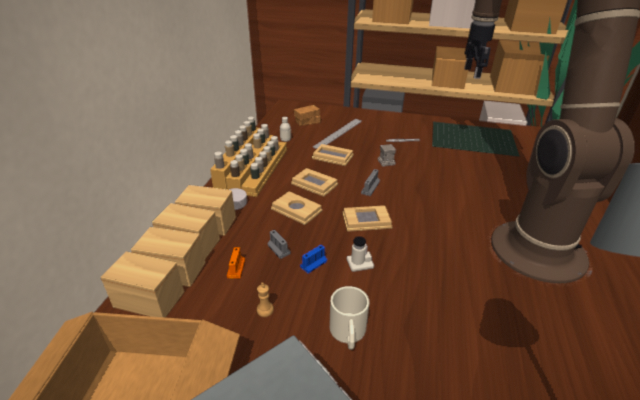

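The top view shows the king at (185,191), plinth (455,265), long barricade (387,252), and boxes round (323,180), short (376,187), long (446,195) and square (322,256). The side view agrees.
There are three short-barricade candidates: grey (258,181), blue (244,217) and orange (225,153). The grey one fits, because blue and orange are excluded by colour. A crop will confirm it while I fit the poses.

```bash
cat > fit.py <<'E'
from h import *
def rect(q):
    (c,s,a)=cv2.minAreaRect((q[:,:2]*1000).astype(np.float32))
    if s[0]<s[1]: s=s[::-1];a+=90
    a=(a+90)%180-90
    return np.round(c,1),np.round(s,1),round(a,1)
def near(w,c,r,z0,z1):
    q=w.reshape(-1,3);q=q[~np.isnan(q[:,0])]
    return q[(np.hypot(q[:,0]-c[0],q[:,1]-c[1])<r)&(q[:,2]>z0)&(q[:,2]<z1)]
E
python3 - <<'E'
from fit import *
z=np.load("top0.npz");w,im=z["w"],z["im"]
save({"image":im},"crop_bar.png",(200,130,310,240),5)
print("desk z",[np.nanmedian(w[v-3:v+3,u-3:u+3,2]).round(4) for u,v in [(300,310),(420,300),(290,220),(200,220),(410,215)]])
B={"round":(323,180),"square":(322,256),"short":(376,187),"long":(446,195)}
for n,(u,v) in B.items():
    c=np.nanmedian(w[v-12:v+12,u-12:u+12].reshape(-1,3),0)
    q=near(w,c,.085,.0155,.03); print(n,c.round(3),len(q),np.median(q[:,2]).round(4),rect(q))
P={"king":((185,191),.04,.052,.1),"plinth":((455,265),.05,.048,.07),"long":((387,252),.06,.035,.06),"short":((258,181),.05,.035,.06),"blue":((244,217),.05,.035,.06),"disp":((254,257),.05,.05,.1),"mug":((177,260),.07,.07,.1)}
for n,((u,v),r,a,b) in P.items():
    c=np.nanmedian(w[v-3:v+4,u-3:u+4].reshape(-1,3),0)
    q=near(w,c,r,a,b);print(n,c.round(3),len(q),q[:,2].max().round(3),q.mean(0).round(4),rect(q))
E
```

```text
desk z [np.float64(0.0018), np.float64(0.0009), np.float64(0.0012), np.float64(0.0006), np.float64(0.001)]
round [ 0.639 -0.018  0.019] 982 0.0209 (array([640. , -16.5]), array([117.6,  74.2]), -22.6)
square [ 0.44  -0.018  0.01 ] 796 0.0211 (array([440. , -16.2]), array([115.9,  74. ]), 20.0)
short [ 0.621 -0.159  0.011] 817 0.021 (array([ 622.8, -159.2]), array([116.6,  74.2]), -20.7)
long [ 0.601 -0.345  0.011] 692 0.0207 (array([ 604.3, -343.6]), array([116.9,  75.7]), -9.2)
king [0.6   0.337 0.036] 74 0.083 [0.6036 0.3419 0.0701] (array([604.3, 343.1]), array([21.1, 20.7]), 1.1)
plinth [ 0.42  -0.346  0.057] 286 0.061 [ 0.4213 -0.3518  0.0566] (array([ 421.3, -352.7]), array([40.4, 40.2]), 28.4)
long [ 0.45  -0.182  0.042] 200 0.047 [ 0.4515 -0.1826  0.0429] (array([ 451.5, -182.5]), array([88. , 14.2]), 78.6)
short [0.631 0.151 0.032] 141 0.048 [0.6345 0.1554 0.0426] (array([634.9, 155.6]), array([58.8, 14.7]), -42.2)
blue [0.535 0.182 0.042] 134 0.047 [0.5388 0.1846 0.0427] (array([539. , 185.1]), array([59.9, 14.2]), 55.6)
disp [0.435 0.148 0.075] 151 0.083 [0.4364 0.1565 0.0732] (array([437.2, 158.1]), array([29.6, 29.5]), -25.8)
mug [0.423 0.362 0.006] 278 0.087 [0.4256 0.3501 0.0793] (array([429.2, 352. ]), array([85.8, 72.6]), 69.5)
```

View pics/crop_bar.png

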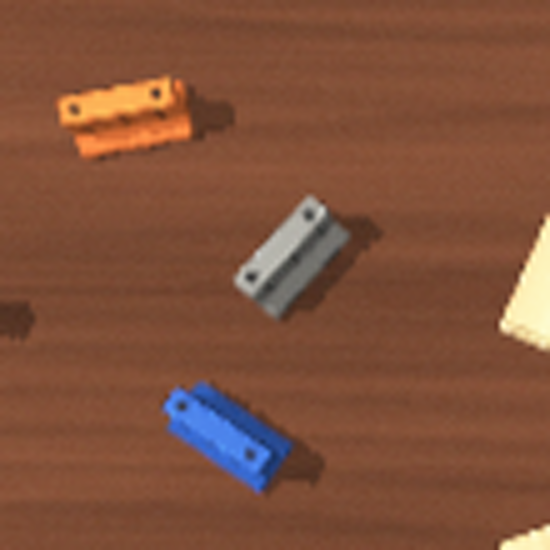

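The crop confirms the grey barricade at top pixel (258,181), with orange above left of it and blue below it. All the fitted sizes match the given ones. Next I need a helper that converts targets into tool-frame shifts.

```bash
cat > go.py <<'E'
import sys
from h import *
# usage: go.py x y z psi(deg) [mm]: shift in the present tool frame, and turn about tool z left over
s=read_state();p=np.array(s["position"])*1000
q=s["tool_rot"];M=R.from_quat([q[1],q[2],q[3],q[0]]).as_matrix()
psi=np.degrees(np.arctan2(M[1,0],M[0,0]))
t=np.array(list(map(float,sys.argv[1:4])))
print("t",round(s["time_s"],2),"pos",p.round(1),"psi",round(psi,1),"tilt",M[2,:2].round(4),"F",np.round(s["wrist_force"],1),"w",round(s["gripper_width"],4),"g",s["grasp_force"])
print("shift",(M.T@(t-p)).round(1),"twist z",(-np.radians((float(sys.argv[4])-psi+180)%360-180)).round(3))
# same shift as if turned first
a=np.radians(float(sys.argv[4]));d=t-p
print("after turning:",np.round([np.cos(a)*d[0]+np.sin(a)*d[1],np.sin(a)*d[0]-np.cos(a)*d[1],-d[2]],1))
E
python3 go.py 421.3 -352.2 150 28.4
```

```text
t 1.1 pos [ 178.6 -598.9  226.8] psi 16.6 tilt [ 0. -0.] F [ 0.1  0.7 -0.4] w 0.0852 g 0.0
shift [ 303.1 -167.1   76.8] twist z -0.206
after turning: [ 330.8 -101.6   76.8]
```

Emit:
step_arm --offset '[[38,-21,5],[38,-21,5],[38,-21,5],[38,-21,10],[38,-21,10],[38,-21,10],[38,-21,15],[37,-20,15]]' --twist '[[0,0,0],[0,0,0],[0,0,0],[0,0,0],[0,0,0],[0,0,0],[0,0,0],[0,0,0]]' --jaw '[100,100,100,100,100,100,100,100]' --force 40

```text
time_s: 1.9
position: [0.4225, -0.351, 0.1518]
tool_rot: [0.0, 0.99, 0.144, 0.0]
wrist_force: [0.6, -0.3, -0.1]
gripper_width: 0.0855
grasp_force: 0.0
```

Emit:
step_arm --offset '[[0,0,0],[0,0,0],[0,0,0],[0,0,0]]' --twist '[[0,0,-0.1],[0,0,-0.106],[0,0,0],[0,0,0]]' --jaw '[100,100,100,100]'

```text
time_s: 2.3
position: [0.4211, -0.3526, 0.1519]
tool_rot: [0.0, 0.97, 0.244, 0.0]
wrist_force: [0.7, 0.4, 0.8]
gripper_width: 0.0856
grasp_force: 0.0
```

```bash
python3 go.py 421.3 -352.2 55 28.4; python3 - <<'E'
from fit import *
p=get_image("wrist");save(p,"w1.png");w=cloud(p)
q=near(w,(.4213,-.3522),.05,.05,.07);print(len(q),np.median(q[:,2]),rect(q))
E
```

```text
t 2.3 pos [ 421.1 -352.6  151.9] psi 28.2 tilt [0.0001 0.0002] F [0.7 0.4 0.8] w 0.0856 g 0.0
shift [ 0.4 -0.3 96.9] twist z -0.003
after turning: [ 0.4 -0.3 96.9]
1842 0.05607651597390251 (array([ 422.7, -354.1]), array([39.9, 39.7]), -62.3)
```

View pics/w1.png

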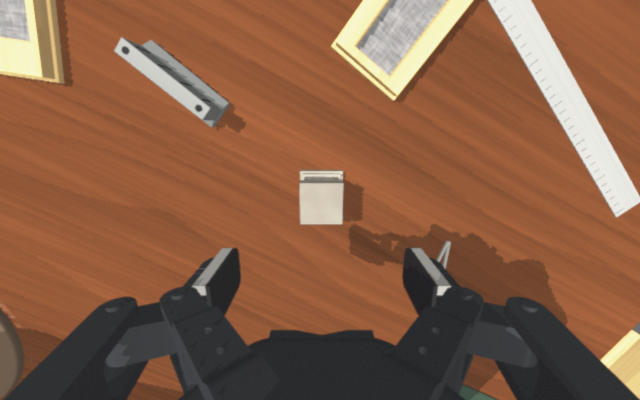

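The wrist view shows the plinth at (321,200), square between the fingers, and the pose agrees with the top camera to about 2 mm. Next I descend and grip.

Emit:
step_arm --offset '[[1,0,25],[0,0,25],[0,0,25],[0,0,17],[0,0,10],[0,0,0],[0,0,0],[0,0,0]]' --twist '[[0,0,0],[0,0,0],[0,0,0],[0,0,0],[0,0,0],[0,0,0],[0,0,0],[0,0,0]]' --jaw '[100,100,100,100,100,100,40,30]'

```text
time_s: 3.15
position: [0.4227, -0.3524, 0.0509]
tool_rot: [0.001, 0.969, 0.245, 0.001]
wrist_force: [0.4, -0.1, -0.4]
gripper_width: 0.0588
grasp_force: 0.0
```

Emit:
step_arm --offset '[[0,0,0],[0,0,0],[0,0,0],[0,0,0],[0,0,0],[0,0,0],[0,0,0]]' --twist '[[0,0,0],[0,0,0],[0,0,0],[0,0,0],[0,0,0],[0,0,0],[0,0,0]]' --jaw '[30,30,30,30,30,30,30]'

```text
time_s: 3.85
position: [0.422, -0.3509, 0.0514]
tool_rot: [-0.0, 0.969, 0.245, -0.0]
wrist_force: [-5.4, 6.4, 16.6]
gripper_width: 0.0256
grasp_force: 8.1
```

```bash
python3 go.py 440 -16.2 150 20
```

```text
t 3.85 pos [ 422.  -350.9   51.4] psi 28.4 tilt [ 0.     -0.0007] F [-5.4  6.4 16.6] w 0.0256 g 8.129006887902506
shift [ 175.1 -285.9  -98.4] twist z 0.147
after turning: [ 131.4 -308.4  -98.6]
```

The opening of 25.6 mm is less than the plinth's 36–40 mm, so something went wrong. I'll look before moving.

```bash
python3 - <<'E'
from fit import *
p=get_image("wrist");save(p,"w2.png");w=cloud(p)
q=get_image("top");save(q,"t2.png",(400,210,510,320),4)
a=cv2.imread("pics/w2.png");b=cv2.imread("pics/t2.png");b=cv2.resize(b,(400,400));cv2.imwrite("pics/m2.png",cv2.resize(np.hstack([a,b]),None,fx=.76,fy=.76))
E
```

```text
(no output)
```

View pics/m2.png

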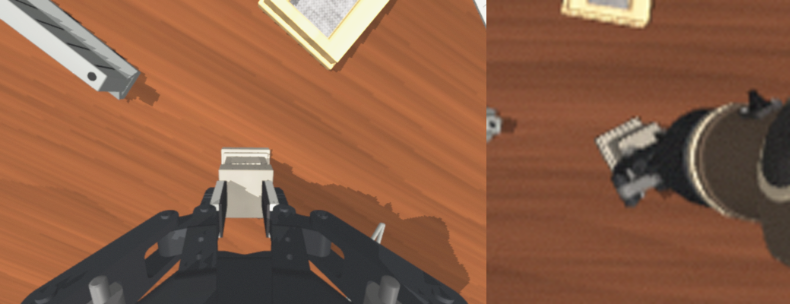

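```bash
python3 - <<'E'
from fit import *
p=get_image("wrist");w=cloud(p);np.savez("w2.npz",w=w,im=p["image"])
for c in [50]:
    q=near(w,(.43,-.345),.06,.05,.062);print(rect(q),len(q),np.percentile(q[:,2],[5,50,95]))
for v in range(190,285,8):
    print(v,[tuple((w[v,u]*1000).round(0).astype(int)) if w[v,u,0]==w[v,u,0] else None for u in (270,290,305,322,340,355,375)])
s=read_state();print(s["gripper_width"],s["grasp_force"],s["wrist_force"],s["wrist_torque"])
save(p,"w2c.png",(220,170,430,310),3.8)
E
```

```text
(array([ 422.2, -353.8]), array([40.7, 40.6]), 28.0) 3599 [0.05419778 0.05609875 0.05720381]
190 [(np.int64(426), np.int64(-308), np.int64(1)), (np.int64(433), np.int64(-321), np.int64(0)), (np.int64(438), np.int64(-330), np.int64(0)), (np.int64(444), np.int64(-342), np.int64(-1)), (np.int64(450), np.int64(-353), np.int64(-1)), (np.int64(456), np.int64(-363), np.int64(1)), (np.int64(463), np.int64(-376), np.int64(2))]
198 [(np.int64(420), np.int64(-310), np.int64(-1)), (np.int64(427), np.int64(-323), np.int64(1)), (np.int64(435), np.int64(-333), np.int64(9)), (np.int64(441), np.int64(-343), np.int64(9)), (np.int64(447), np.int64(-354), np.int64(10)), (np.int64(452), np.int64(-364), np.int64(8)), (np.int64(458), np.int64(-379), np.int64(0))]
206 [(np.int64(415), np.int64(-313), np.int64(1)), (np.int64(421), np.int64(-326), np.int64(-1)), (np.int64(432), np.int64(-335), np.int64(16)), (np.int64(438), np.int64(-345), np.int64(17)), (np.int64(444), np.int64(-356), np.int64(18)), (np.int64(445), np.int64(-369), np.int64(0)), (np.int64(452), np.int64(-382), np.int64(0))]
214 [(np.int64(409
[... 2351 characters left out ...]
, np.int64(93)), (np.int64(409), np.int64(-349), np.int64(56)), (np.int64(414), np.int64(-358), np.int64(56)), (np.int64(419), np.int64(-367), np.int64(56)), (np.int64(440), np.int64(-360), np.int64(94)), (np.int64(446), np.int64(-364), np.int64(100))]
278 [(np.int64(425), np.int64(-328), np.int64(104)), (np.int64(423), np.int64(-337), np.int64(94)), (np.int64(405), np.int64(-351), np.int64(56)), (np.int64(408), np.int64(-361), np.int64(55)), (np.int64(414), np.int64(-370), np.int64(56)), (np.int64(436), np.int64(-361), np.int64(94)), (np.int64(444), np.int64(-365), np.int64(103))]
0.025623788785362145 8.128054659173358 [-4.70507607  5.78784828 15.25168073] [1.47628857 1.13620449 0.00604907]
```

View pics/w2c.png

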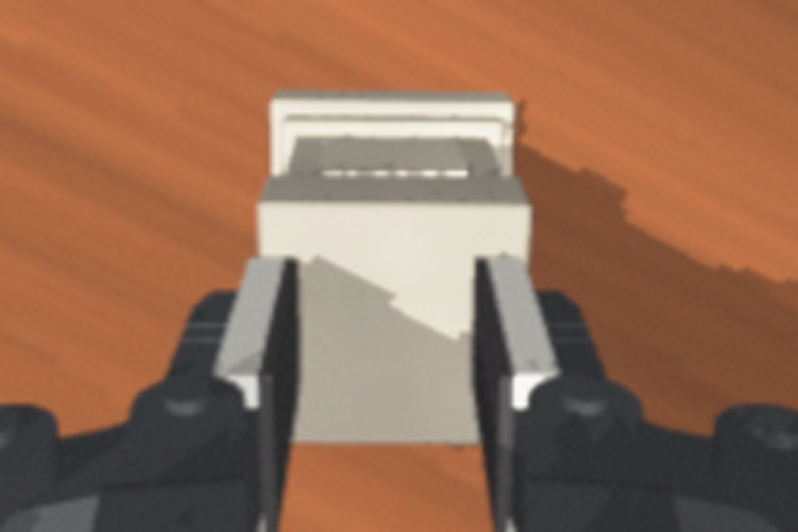

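The fingertips appear to sit on top of the cap instead of beside it. I'll lift and measure where the tips really are at several openings.

Emit:
step_arm --offset '[[0,0,-20],[0,0,-30],[0,0,-30],[0,0,0],[0,0,0],[0,0,0]]' --twist '[[0,0,0],[0,0,0],[0,0,0],[0,0,0],[0,0,0],[0,0,0]]' --jaw '[30,30,30,30,30,30]'

```text
time_s: 4.6
position: [0.4216, -0.3516, 0.1292]
tool_rot: [-0.0, 0.969, 0.245, -0.0]
wrist_force: [-0.3, 0.1, -0.9]
gripper_width: 0.0252
grasp_force: 0.0
```

```bash
cat > tip.py <<'E'
from fit import *
s=read_state();p=get_image("wrist");w=cloud(p);z0=s["position"][2]
print("tcp",np.round(s["position"],4),"w",s["gripper_width"],s["grasp_force"],s["wrist_force"])
q=s["tool_rot"];M=R.from_quat([q[1],q[2],q[3],q[0]]).as_matrix()
t=((w.reshape(-1,3)-s["position"])@M)*1000
t=t[(abs(t[:,1])<60)&(t[:,0]>-15)&(t[:,0]<25)&(t[:,2]>-45)&(t[:,2]<40)]
print("tool-frame tip points z max",np.percentile(t[:,2],[50,90,99,100]).round(1))
e=t[t[:,2]>np.percentile(t[:,2],97)];print(e[:8].round(1))
r=near(w,(.4222,-.3538),.06,.05,.062)
if len(r)>200: print("plinth",rect(r))
E
python3 tip.py
```

```text
tcp [ 0.4216 -0.3516  0.1292] w 0.025178710283063965 0.0 [-0.25747371  0.14870451 -0.86979647]
tool-frame tip points z max [-30.6 -13.9  -6.7  -4.3]
[[ 12.1 -17.5  -9.2]
 [ 12.  -17.   -8.9]
 [ 12.1 -16.4  -9.2]
 [ 11.8 -16.   -8.3]
 [ 12.  -15.4  -8.8]
 [ 12.1 -14.8  -9.1]
 [ 11.9 -14.3  -8.6]
 [ 11.7 -13.3  -8.2]]
plinth (array([ 422.4, -354.1]), array([40.5, 39.7]), 27.7)
```

Emit:
step_arm --offset '[[0,0,0],[0,0,0],[0,0,0],[0,0,0],[0,0,0],[0,0,0]]' --twist '[[0,0,0],[0,0,0],[0,0,0],[0,0,0],[0,0,0],[0,0,0]]' --jaw '[100,100,100,100,100,100]'

```text
time_s: 5.25
position: [0.4221, -0.3519, 0.1298]
tool_rot: [-0.0, 0.969, 0.245, -0.0]
wrist_force: [-0.1, -0.4, -0.6]
gripper_width: 0.0854
grasp_force: 0.0
```

```bash
python3 tip.py
```

```text
tcp [ 0.4221 -0.3519  0.1298] w 0.08536069007122732 0.0 [-0.13069958 -0.44649215 -0.60903193]
tool-frame tip points z max [-34.3 -23.2 -18.7 -17.2]
[[  9.9 -41.1 -19.5]
 [  9.1 -40.8 -19. ]
 [  8.8  44.6 -18.1]
 [  8.4 -41.  -18.7]
 [  8.7  44.4 -19. ]
 [  9.   44.6 -19.7]
 [  8.4 -41.2 -19.8]
 [  8.2 -40.8 -19.3]]
plinth (array([ 422.1, -354.1]), array([40.5, 40.1]), 28.2)
```

The tips stand about 30 mm farther back than the description says. They are 5 mm behind the reported TCP at 25 mm opening and 18 mm behind when fully open, and the contact on the cap agrees. The plinth hasn't moved, so I'll go lower using the measured tip offset.

Emit:
step_arm --offset '[[-1,2,30],[0,0,30],[0,0,25],[0,0,15],[0,0,7],[0,0,0],[0,0,0],[0,0,0]]' --twist '[[0,0,0],[0,0,0],[0,0,0],[0,0,0],[0,0,0],[0,0,0],[0,0,0],[0,0,0]]' --jaw '[100,100,100,100,100,100,60,35]'

```text
time_s: 6.1
position: [0.4228, -0.3546, 0.0238]
tool_rot: [0.001, 0.969, 0.245, 0.001]
wrist_force: [-0.3, -0.4, -0.3]
gripper_width: 0.0586
grasp_force: 0.0
```

Emit:
step_arm --offset '[[0,0,0],[0,0,0],[0,0,0],[0,0,0],[0,0,0],[0,0,0]]' --twist '[[0,0,0],[0,0,0],[0,0,0],[0,0,0],[0,0,0],[0,0,0]]' --jaw '[30,30,30,30,30,30]'

```text
time_s: 6.7
position: [0.4226, -0.3544, 0.0238]
tool_rot: [0.001, 0.969, 0.245, 0.0]
wrist_force: [-1.4, 1.6, 6.2]
gripper_width: 0.0394
grasp_force: 41.2
```

```bash
python3 go.py 440 -16.2 110 20
```

```text
t 6.7 pos [ 422.6 -354.4   23.8] psi 28.4 tilt [0.0005 0.0014] F [-1.4  1.6  6.2] w 0.0394 g 41.22863531112671
shift [ 176.2 -289.1  -86.5] twist z 0.147
after turning: [ 132.  -311.9  -86.2]
```

Emit:
step_arm --offset '[[0,0,-15],[0,0,-35],[0,0,-30],[0,0,0]]' --twist '[[0,0,0],[0,0,0],[0,0,0],[0,0,0]]' --jaw '[30,30,30,30]'

```text
time_s: 7.1
position: [0.4243, -0.3557, 0.1069]
tool_rot: [0.003, 0.969, 0.245, 0.002]
wrist_force: [-0.7, -0.1, -1.0]
gripper_width: 0.0393
grasp_force: 40.7
```

Emit:
step_arm --offset '[[15,-25,0],[20,-32,0],[20,-32,0],[20,-32,0],[20,-32,0],[20,-32,0],[15,-25,0],[0,0,0]]' --twist '[[0,0,0],[0,0,0],[0,0,0],[0,0,0],[0,0,0],[0,0,0],[0,0,0],[0,0,0]]' --jaw '[30,30,30,30,30,30,30,30]'

```text
time_s: 7.9
position: [0.4365, -0.1033, 0.1024]
tool_rot: [-0.001, 0.969, 0.248, 0.0]
wrist_force: [-1.1, 0.3, -0.8]
gripper_width: 0.0397
grasp_force: 40.8
```

```bash
cat > box.py <<'E'
import sys
from fit import *
# box.py x y (m): box pose from the wrist picture
p=get_image("wrist");w=cloud(p);save(p,sys.argv[3])
c=(float(sys.argv[1]),float(sys.argv[2]))
q=near(w,c,.085,.014,.0245);print("box top",len(q),np.median(q[:,2]).round(4),rect(q))
q=near(w,c,.035,.002,.0125);print("well floor",len(q),np.median(q[:,2]).round(4) if len(q) else 0,rect(q) if len(q)>50 else 0)
E
python3 go.py 440 -16.2 110 20; python3 box.py .44 -.017 w3.png
```

```text
t 7.9 pos [ 436.5 -103.3  102.4] psi 28.8 tilt [ 0.0004 -0.0015] F [-1.1  0.3 -0.8] w 0.0397 g 40.78745663166046
shift [ 45.  -74.7  -7.4] twist z 0.153
after turning: [ 33.1 -80.6  -7.6]
box top 8202 0.02 (array([440.3, -17.2]), array([116.3,  74.7]), 20.2)
well floor 4311 0.0083 (array([439.7, -16.3]), array([58.1, 56.8]), 20.2)
```

View pics/w3.png

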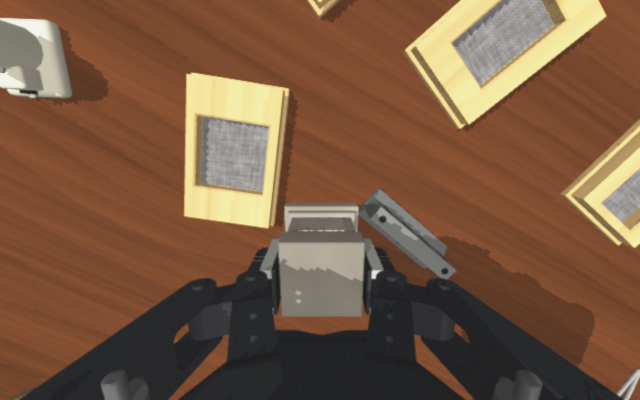

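The wrist view shows the plinth held square at (320,275) and the square well at (232,155), fitted at (440.0,-16.8) with yaw 20.2°.

Emit:
step_arm --offset '[[0,0,0],[11,-26,0],[11,-27,0],[11,-27,0],[0,0,0],[0,0,0]]' --twist '[[0,0,0.148],[0,0,0],[0,0,0],[0,0,0],[0,0,0],[0,0,0]]' --jaw '[30,30,30,30,30,30]'

```text
time_s: 8.55
position: [0.4403, -0.0217, 0.1025]
tool_rot: [0.0, 0.985, 0.173, -0.0]
wrist_force: [-0.2, -0.0, -1.6]
gripper_width: 0.0395
grasp_force: 40.8
```

```bash
python3 go.py 440 -16.8 32 20.2; python3 - <<'E'
from fit import *
p=get_image("wrist");w=cloud(p);q=near(w,(.44,-.017),.04,.1,.2)
h=near(w,(.44,-.017),.045,.07,.16);print(np.histogram(h[:,2],bins=18,range=(.07,.16)))
s=read_state();z=s["position"][2];q=near(w,(.44,-.017),.05,z+.023,z+.042);print(len(q),np.median(q[:,2]),rect(q))
E
```

```text
t 8.55 pos [440.3 -21.7 102.5] psi 19.9 tilt [-0.0006  0.0002] F [-0.2 -0.  -1.6] w 0.0395 g 40.843684673309326
shift [ 1.5 -4.7 70.5] twist z -0.004
after turning: [ 1.4 -4.7 70.5]
(array([   0,    0,  143,  577,  496,  125,  173,  212,  259,  288,  332,
        544, 4316, 2838,  358,  689,  590,  929]), array([0.07 , 0.075, 0.08 , 0.085, 0.09 , 0.095, 0.1  , 0.105, 0.11 ,
       0.115, 0.12 , 0.125, 0.13 , 0.135, 0.14 , 0.145, 0.15 , 0.155,
       0.16 ]))
7959 0.13481989129878777 (array([441.2, -23.1]), array([67. , 40.7]), -69.8)
```

Emit:
step_arm --offset '[[1,-5,0],[0,0,20],[0,0,20],[0,0,15],[0,0,8],[0,0,4],[0,0,2],[0,0,0]]' --twist '[[0,0,0],[0,0,0],[0,0,0],[0,0,0],[0,0,0],[0,0,0],[0,0,0],[0,0,0]]' --jaw '[30,30,30,30,30,30,30,30]'

```text
time_s: 9.4
position: [0.4399, -0.0162, 0.034]
tool_rot: [0.0, 0.985, 0.173, 0.0]
wrist_force: [-0.1, -0.2, -1.4]
gripper_width: 0.0392
grasp_force: 40.9
```

```bash
python3 go.py 440 -16.8 32 20.2
```

```text
t 9.4 pos [439.9 -16.2  34. ] psi 19.9 tilt [0.0004 0.0002] F [-0.1 -0.2 -1.4] w 0.0392 g 40.867499113082886
shift [-0.1  0.6  2. ] twist z -0.005
after turning: [-0.1  0.6  2. ]
```

Emit:
step_arm --offset '[[0,0,2],[0,0,0],[0,0,0],[0,0,0],[0,0,0],[0,0,0],[0,0,-25],[0,0,-45]]' --twist '[[0,0,0],[0,0,0],[0,0,0],[0,0,0],[0,0,0],[0,0,0],[0,0,0],[0,0,0]]' --jaw '[30,30,60,100,100,100,100,100]'

```text
time_s: 10.2
position: [0.4375, -0.0159, 0.1005]
tool_rot: [-0.001, 0.985, 0.173, -0.003]
wrist_force: [1.5, -0.1, 0.6]
gripper_width: 0.086
grasp_force: 0.0
```

```bash
python3 - <<'E'
from fit import *
p=get_image("wrist");w=cloud(p)
q=near(w,(.44,-.017),.04,.058,.072);print("plinth",len(q),np.median(q[:,2]),rect(q))
q=near(w,(.452,-.183),.06,.037,.05);print("long",len(q),np.median(q[:,2]) if len(q) else 0,rect(q) if len(q)>50 else 0)
E
python3 go.py 451.5 -182.5 100 78.6
```

```text
plinth 3014 0.06406144359366675 (array([440.8, -17.5]), array([39.9, 39.7]), -69.9)
long 1678 0.04224798919287236 (array([ 452.7, -183.3]), array([89.9, 14.6]), 78.7)
t 10.25 pos [441.8 -15.6 107.9] psi 20.0 tilt [0.0045 0.0015] F [2.3 0.5 6. ] w 0.0855 g 0.0
shift [-47.9 160.2   7.9] twist z -1.023
after turning: [-161.7   42.5    7.9]
```

The plinth is seated: its top is at 64 mm and it is centred within 1 mm. Next is the long barricade.

Emit:
step_arm --offset '[[0,0,0],[0,0,0],[0,0,0],[0,0,0],[0,0,0],[0,0,0],[0,0,0]]' --twist '[[0,0,-0.146],[0,0,-0.146],[0,0,-0.146],[0,0,-0.146],[0,0,-0.146],[0,0,-0.146],[0,0,-0.147]]' --jaw '[100,100,100,100,100,100,100]'

```text
time_s: 10.95
position: [0.4396, -0.0161, 0.1019]
tool_rot: [0.0, 0.772, 0.635, 0.0]
wrist_force: [-0.3, -0.3, -0.1]
gripper_width: 0.0854
grasp_force: 0.0
```

Emit:
step_arm --offset '[[-30,8,0],[-33,9,0],[-33,9,0],[-33,9,0],[-32,8,0],[0,0,0],[0,0,0]]' --twist '[[0,0,0],[0,0,0],[0,0,0],[0,0,0],[0,0,0],[0,0,0],[0,0,0]]' --jaw '[100,100,100,100,100,100,100]'

```text
time_s: 11.65
position: [0.4496, -0.1828, 0.1017]
tool_rot: [-0.0, 0.775, 0.632, 0.0]
wrist_force: [-0.2, 0.4, -0.5]
gripper_width: 0.0854
grasp_force: 0.0
```

```bash
python3 go.py 452.4 -183 14 78.7;  python3 - <<'E'
from fit import *
p=get_image("wrist");w=cloud(p)
q=near(w,(.452,-.183),.06,.037,.05);print("long",len(q),np.median(q[:,2]) if len(q) else 0,rect(q) if len(q)>50 else 0)
E
```

```text
t 11.65 pos [ 449.6 -182.8  101.7] psi 78.4 tilt [ 0.0003 -0.0002] F [-0.2  0.4 -0.5] w 0.0854 g 0.0
shift [ 0.3  2.9 87.7] twist z -0.005
after turning: [ 0.3  2.8 87.7]
long 1875 0.04217327526876219 (array([ 452.5, -183.1]), array([87.7, 14.6]), 78.8)
```

Emit:
step_arm --offset '[[0,3,25],[0,0,25],[0,0,20],[0,0,12],[0,0,6],[0,0,0],[0,0,0],[0,0,0]]' --twist '[[0,0,-0.005],[0,0,0],[0,0,0],[0,0,0],[0,0,0],[0,0,0],[0,0,0],[0,0,0]]' --jaw '[100,100,100,100,100,60,30,8]'

```text
time_s: 12.5
position: [0.4533, -0.1831, 0.0146]
tool_rot: [0.001, 0.773, 0.635, 0.0]
wrist_force: [-0.7, 0.2, 0.5]
gripper_width: 0.0437
grasp_force: 0.0
```

Emit:
step_arm --offset '[[0,0,0],[0,0,0],[0,0,0],[0,0,0],[0,0,0],[0,0,0],[0,0,0]]' --twist '[[0,0,0],[0,0,0],[0,0,0],[0,0,0],[0,0,0],[0,0,0],[0,0,0]]' --jaw '[8,8,8,8,8,8,8]'

```text
time_s: 13.2
position: [0.4531, -0.1832, 0.0144]
tool_rot: [0.001, 0.773, 0.635, 0.0]
wrist_force: [-0.5, -0.0, 7.2]
gripper_width: 0.0131
grasp_force: 40.1
```

```bash
python3 go.py 604.3 -343.6 80 -9.2
```

```text
t 13.2 pos [ 453.1 -183.2   14.4] psi 78.8 tilt [-0.0004  0.001 ] F [-0.5 -0.   7.2] w 0.0131 g 40.06662905216217
shift [-128.   179.5  -65.4] twist z 1.536
after turning: [174.9 134.1 -65.6]
```

Emit:
step_arm --offset '[[0,0,-15],[0,0,-30],[0,0,-25],[0,0,0],[0,0,0],[0,0,0],[0,0,0],[0,0,0]]' --twist '[[0,0,0],[0,0,0.146],[0,0,0.146],[0,0,0.146],[0,0,0.146],[0,0,0.146],[0,0,0.146],[0,0,0.146]]' --jaw '[8,8,8,8,8,8,8,8]'

```text
time_s: 14.0
position: [0.4526, -0.1829, 0.0838]
tool_rot: [-0.0, 0.985, 0.173, -0.0]
wrist_force: [0.2, 0.9, -0.8]
gripper_width: 0.0133
grasp_force: 39.2
```

Emit:
step_arm --offset '[[0,0,0],[0,0,0],[0,0,0],[20,33,0],[22,34,0],[22,34,0],[21,33,0],[0,0,0]]' --twist '[[0,0,0.146],[0,0,0.146],[0,0,0.146],[0,0,0.076],[0,0,0],[0,0,0],[0,0,0],[0,0,0]]' --jaw '[8,8,8,8,8,8,8,8]'

```text
time_s: 14.8
position: [0.5184, -0.3335, 0.0836]
tool_rot: [0.002, 0.997, -0.083, 0.001]
wrist_force: [-0.3, -0.4, -0.9]
gripper_width: 0.0131
grasp_force: 39.3
```

```bash
python3 box.py .604 -.344 w4.png; python3 go.py 604.3 -343.6 80 -9.2
```

```text
box top 8984 0.02 (array([ 605.1, -344.6]), array([115.9,  74.3]), -9.3)
well floor 5101 0.0084 (array([ 604.1, -344.4]), array([69.5, 42.2]), -9.4)
t 14.85 pos [ 517.6 -330.3   83.2] psi -9.4 tilt [-0.0001  0.0009] F [-0.2 -0.1 -0.5] w 0.0128 g 39.25965428352356
shift [87.7 -1.   3.2] twist z -0.003
after turning: [87.7 -0.7  3.2]
```

View pics/w4.png

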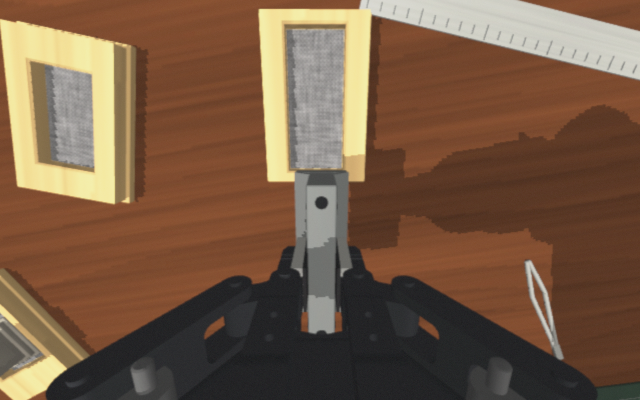

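The wrist view shows the long barricade level in the fingers, in line with the long well at (317,97).

Emit:
step_arm --offset '[[20,0,0],[25,0,0],[25,0,0],[18,0,0],[0,0,0],[0,0,0],[0,0,0]]' --twist '[[0,0,0],[0,0,0],[0,0,0],[0,0,0],[0,0,0],[0,0,0],[0,0,0]]' --jaw '[8,8,8,8,8,8,8]'

```text
time_s: 15.55
position: [0.6035, -0.3412, 0.0836]
tool_rot: [-0.0, 0.997, -0.08, -0.001]
wrist_force: [-0.1, -0.3, -0.1]
gripper_width: 0.0131
grasp_force: 39.2
```

```bash
python3 go.py 604.9 -344.4 23 -9.3
```

```text
t 15.55 pos [ 603.5 -341.2   83.6] psi -9.2 tilt [-0.0014 -0.0002] F [-0.1 -0.3 -0.1] w 0.0131 g 39.24905240535736
shift [ 2.   3.  60.6] twist z 0.002
after turning: [ 1.9  3.  60.6]
```

Emit:
step_arm --offset '[[2,3,0],[0,0,20],[0,0,18],[0,0,12],[0,0,5],[0,0,4],[0,0,0],[0,0,0]]' --twist '[[0,0,0],[0,0,0],[0,0,0],[0,0,0],[0,0,0],[0,0,0],[0,0,0],[0,0,0]]' --jaw '[8,8,8,8,8,8,8,8]'

```text
time_s: 16.35
position: [0.6067, -0.3452, 0.0255]
tool_rot: [0.0, 0.997, -0.08, 0.0]
wrist_force: [0.8, 0.1, -0.5]
gripper_width: 0.0131
grasp_force: 39.2
```

```bash
python3 go.py 604.9 -344.4 23 -9.3
```

```text
t 16.35 pos [ 606.7 -345.2   25.5] psi -9.2 tilt [0.001  0.0004] F [ 0.8  0.1 -0.5] w 0.0131 g 39.24634873867035
shift [-1.9 -0.5  2.5] twist z 0.002
after turning: [-1.9 -0.5  2.5]
```

Emit:
step_arm --offset '[[-1,0,2],[0,0,0],[0,0,0],[0,0,0],[0,0,0],[0,0,0],[0,0,-25],[0,0,-45]]' --twist '[[0,0,0],[0,0,0],[0,0,0],[0,0,0],[0,0,0],[0,0,0],[0,0,0],[0,0,0]]' --jaw '[8,8,30,80,100,100,100,100]'

```text
time_s: 17.15
position: [0.603, -0.3435, 0.0898]
tool_rot: [-0.001, 0.997, -0.08, -0.003]
wrist_force: [0.2, -0.3, 0.6]
gripper_width: 0.0853
grasp_force: 0.0
```

```bash
python3 - <<'E'
from fit import *
p=get_image("wrist");w=cloud(p)
q=near(w,(.605,-.344),.06,.045,.058);print("long",len(q),np.percentile(q[:,2],[10,50,90]) if len(q) else 0,rect(q) if len(q)>50 else 0)
E
python3 go.py 634.9 155.6 100 137.8
```

```text
long 2255 [0.04919833 0.05005887 0.05089347] (array([ 607.1, -346.1]), array([88. , 14.4]), -9.5)
t 17.2 pos [ 607.9 -346.1  100.7] psi -9.2 tilt [0.0067 0.0021] F [ 2.8 -1.7  5.1] w 0.0853 g 0.0
shift [ -53.4 -499.6   -0.7] twist z -2.565
after turning: [317.  389.8   0.7]
```

The long barricade is seated: top at 50 mm, about 2.5 mm off centre. Next is the short grey one.

Emit:
step_arm --offset '[[-4,-30,0],[-5,-42,0],[-5,-43,0],[-5,-43,0],[-5,-43,0],[-5,-43,0],[-4,-43,0],[-4,-43,0]]' --twist '[[0,0,0],[0,0,0],[0,0,0],[0,0,0],[0,0,0],[0,0,0],[0,0,0],[0,0,0]]' --jaw '[100,100,100,100,100,100,100,100]'

```text
time_s: 18.0
position: [0.6216, -0.0114, 0.0931]
tool_rot: [-0.0, 0.997, -0.08, 0.0]
wrist_force: [1.2, -0.1, -0.5]
gripper_width: 0.0853
grasp_force: 0.0
```

Emit:
step_arm --offset '[[-4,-43,0],[-4,-43,0],[-4,-43,0],[-4,-40,0],[0,0,0],[0,0,0],[0,0,0],[0,0,0]]' --twist '[[0,0,0],[0,0,0],[0,0,0],[0,0,0],[0,0,-0.143],[0,0,-0.143],[0,0,-0.143],[0,0,-0.143]]' --jaw '[100,100,100,100,100,100,100,100]'

```text
time_s: 18.8
position: [0.6327, 0.1565, 0.0929]
tool_rot: [0.0, 0.978, 0.207, 0.0]
wrist_force: [0.1, 0.0, 0.6]
gripper_width: 0.0854
grasp_force: 0.0
```

Emit:
step_arm --offset '[[0,0,0],[0,0,0],[0,0,0],[0,0,0],[0,0,0],[0,0,0],[0,0,0],[0,0,0]]' --twist '[[0,0,-0.143],[0,0,-0.143],[0,0,-0.143],[0,0,-0.143],[0,0,-0.143],[0,0,-0.143],[0,0,-0.143],[0,0,-0.143]]' --jaw '[100,100,100,100,100,100,100,100]'

```text
time_s: 19.6
position: [0.6328, 0.1562, 0.0929]
tool_rot: [0.0, 0.71, 0.704, 0.0]
wrist_force: [0.4, -0.9, 0.4]
gripper_width: 0.0852
grasp_force: 0.0
```

Emit:
step_arm --offset '[[0,0,0],[0,0,0],[0,0,0],[0,0,0],[0,0,0],[0,0,0],[0,0,0],[0,0,0]]' --twist '[[0,0,-0.143],[0,0,-0.143],[0,0,-0.143],[0,0,-0.143],[0,0,-0.143],[0,0,-0.134],[0,0,0],[0,0,0]]' --jaw '[100,100,100,100,100,100,100,100]'

```text
time_s: 20.4
position: [0.6327, 0.1561, 0.0927]
tool_rot: [-0.0, 0.362, 0.932, 0.0]
wrist_force: [-0.5, 0.1, 0.3]
gripper_width: 0.0856
grasp_force: 0.0
```

```bash
python3 - <<'E'
from fit import *
p=get_image("wrist");w=cloud(p)
q=near(w,(.635,.155),.05,.037,.05);print("short",len(q),np.percentile(q[:,2],[10,50,90]) if len(q) else 0,rect(q) if len(q)>50 else 0)
E
python3 go.py 634.9 155.6 14 137.8
```

```text
short 1376 [0.04130643 0.04220062 0.04302349] (array([635.7, 155.7]), array([60. , 14.3]), -41.8)
t 20.45 pos [632.7 156.2  92.8] psi 137.6 tilt [-0.      0.0001] F [-0.5 -0.3 -0.4] w 0.0853 g 0.0
shift [-2.1  1.  78.8] twist z -0.004
after turning: [-2.1  1.  78.8]
```

Emit:
step_arm --offset '[[-2,1,25],[0,0,25],[0,0,16],[0,0,8],[0,0,5],[0,0,0],[0,0,0],[0,0,0]]' --twist '[[0,0,-0.006],[0,0,0],[0,0,0],[0,0,0],[0,0,0],[0,0,0],[0,0,0],[0,0,0]]' --jaw '[100,100,100,100,100,60,30,8]'

```text
time_s: 21.25
position: [0.6353, 0.1559, 0.0147]
tool_rot: [0.001, 0.357, 0.934, 0.0]
wrist_force: [-0.1, 0.9, -0.2]
gripper_width: 0.0439
grasp_force: 0.0
```

Emit:
step_arm --offset '[[0,0,0],[0,0,0],[0,0,0],[0,0,0],[0,0,0],[0,0,0],[0,0,0]]' --twist '[[0,0,0],[0,0,0],[0,0,0],[0,0,0],[0,0,0],[0,0,0],[0,0,0]]' --jaw '[8,8,8,8,8,8,8]'

```text
time_s: 21.95
position: [0.6352, 0.1558, 0.0144]
tool_rot: [0.0, 0.357, 0.934, 0.0]
wrist_force: [-0.6, -0.6, 6.6]
gripper_width: 0.0132
grasp_force: 39.8
```

```bash
python3 go.py 622.8 -159.2 85 159.3
```

```text
t 21.95 pos [635.2 155.8  14.4] psi 138.1 tilt [-0.0007  0.0008] F [-0.6 -0.6  6.6] w 0.0132 g 39.769742488861084
shift [-201.1 -242.8  -70.7] twist z -0.37
after turning: [ -99.7 -299.1  -70.6]
```

Emit:
step_arm --offset '[[0,0,-15],[0,0,-30],[0,0,-25],[0,0,0],[0,0,0],[-19,-38,0],[-20,-40,0],[-20,-40,0]]' --twist '[[0,0,0],[0,0,0],[0,0,-0.12],[0,0,-0.125],[0,0,-0.125],[0,0,0],[0,0,0],[0,0,0]]' --jaw '[8,8,8,8,8,8,8,8]'

```text
time_s: 22.75
position: [0.6482, 0.0233, 0.0845]
tool_rot: [0.0, 0.179, 0.984, -0.0]
wrist_force: [1.3, -0.0, -0.7]
gripper_width: 0.0132
grasp_force: 39.1
```

Emit:
step_arm --offset '[[-20,-40,0],[-20,-40,0],[0,-20,0],[0,0,0],[0,0,0]]' --twist '[[0,0,0],[0,0,0],[0,0,0],[0,0,0],[0,0,0]]' --jaw '[8,8,8,8,8]'

```text
time_s: 23.25
position: [0.6503, -0.0832, 0.0843]
tool_rot: [0.0, 0.18, 0.984, 0.0]
wrist_force: [-0.2, 0.6, -0.1]
gripper_width: 0.0132
grasp_force: 39.1
```

```bash
python3 box.py .6228 -.1592 w5.png; python3 go.py 622.8 -159.2 85 159.3
```

```text
box top 8816 0.0201 (array([ 623.5, -159.6]), array([116.5,  75. ]), -20.5)
well floor 3530 0.0086 (array([ 622.8, -161. ]), array([68. , 40.3]), -20.5)
t 23.3 pos [650.4 -81.9  84.4] psi 159.4 tilt [-0.     0.001] F [-0.2  0.8 -0.7] w 0.0134 g 39.0912526845932
shift [ -1.3 -82.1  -0.7] twist z 0.001
after turning: [ -1.5 -82.1  -0.6]
```

View pics/w5.png

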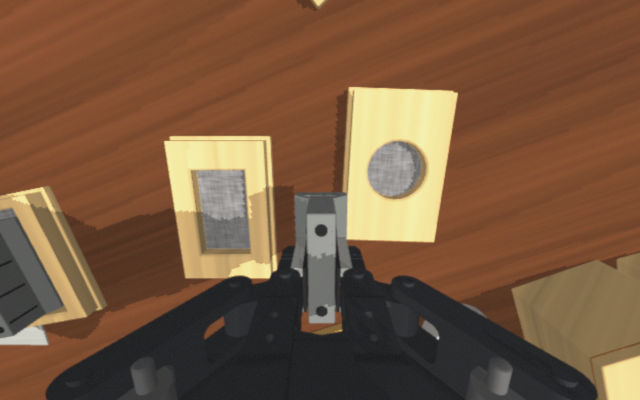

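The wrist view shows the short barricade held straight, the short well at (222,212) and the round well at (397,170). The short box fits at (623.3,-159.8).

Emit:
step_arm --offset '[[-2,-25,0],[0,-30,0],[0,-27,0],[0,0,0],[0,0,0]]' --twist '[[0,0,0],[0,0,0],[0,0,0],[0,0,0],[0,0,0]]' --jaw '[8,8,8,8,8]'

```text
time_s: 23.8
position: [0.6236, -0.1593, 0.0841]
tool_rot: [0.0, 0.179, 0.984, 0.0]
wrist_force: [-0.5, 0.4, -0.8]
gripper_width: 0.0128
grasp_force: 39.1
```

```bash
python3 go.py 623.3 -159.8 23 159.4
```

```text
t 23.8 pos [ 623.6 -159.3   84.1] psi 159.4 tilt [-0.0002  0.0009] F [-0.5  0.4 -0.8] w 0.0128 g 39.11184310913086
shift [ 0.1 -0.6 61.1] twist z -0.0
after turning: [ 0.1 -0.6 61.1]
```

Emit:
step_arm --offset '[[0,0,20],[0,0,18],[0,0,12],[0,0,5],[0,0,4],[0,0,2],[0,0,0],[0,0,0]]' --twist '[[0,0,0],[0,0,0],[0,0,0],[0,0,0],[0,0,0],[0,0,0],[0,0,0],[0,0,0]]' --jaw '[8,8,8,8,8,8,8,8]'

```text
time_s: 24.6
position: [0.6237, -0.1607, 0.0233]
tool_rot: [0.0, 0.179, 0.984, -0.0]
wrist_force: [-0.1, 1.2, 0.2]
gripper_width: 0.0132
grasp_force: 39.1
```

```bash
python3 go.py 623.3 -159.8 23 159.4
```

```text
t 24.6 pos [ 623.7 -160.7   23.3] psi 159.3 tilt [-0.0008  0.0001] F [-0.1  1.2  0.2] w 0.0132 g 39.09218430519104
shift [0.7 0.7 0.3] twist z -0.001
after turning: [0.7 0.7 0.3]
```

Emit:
step_arm --offset '[[0,0,0],[0,0,0],[0,0,0],[0,0,0],[0,0,0],[0,0,-25],[0,0,-45],[0,0,0]]' --twist '[[0,0,0],[0,0,0],[0,0,0],[0,0,0],[0,0,0],[0,0,0],[0,0,0],[0,0,0]]' --jaw '[8,30,80,100,100,100,100,100]'

```text
time_s: 25.4
position: [0.6268, -0.1603, 0.0986]
tool_rot: [0.004, 0.179, 0.984, 0.0]
wrist_force: [1.3, 0.2, 0.3]
gripper_width: 0.0857
grasp_force: 0.0
```

```bash
python3 - <<'E'
from fit import *
p=get_image("wrist");w=cloud(p)
q=near(w,(.623,-.16),.05,.045,.058);print("short",len(q),np.percentile(q[:,2],[10,50,90]) if len(q) else 0,rect(q) if len(q)>50 else 0)
E
python3 go.py 604 343 130 120
```

```text
short 1424 [0.0492323  0.05013827 0.05098661] (array([ 624. , -160.4]), array([59.7, 14.7]), -21.2)
t 25.45 pos [ 625.5 -160.6   96.1] psi 159.3 tilt [-0.0056  0.0008] F [-0.3 -0.2  0. ] w 0.085 g 0.0
shift [197.7 463.6 -34.7] twist z 0.686
after turning: [446.9 233.2 -33.9]
```

The short barricade is seated, top at 50 mm and centred within 1 mm. Next is the king.

Emit:
step_arm --offset '[[0,0,-35],[12,28,0],[18,42,0],[18,42,0],[18,42,0],[18,42,0],[18,42,0],[18,42,0]]' --twist '[[0,0,0],[0,0,0],[0,0,0],[0,0,0],[0,0,0],[0,0,0],[0,0,0],[0,0,0]]' --jaw '[100,100,100,100,100,100,100,100]'

```text
time_s: 26.25
position: [0.6092, 0.145, 0.1268]
tool_rot: [-0.0, 0.18, 0.984, -0.0]
wrist_force: [0.7, -0.5, -0.3]
gripper_width: 0.0855
grasp_force: 0.0
```

Emit:
step_arm --offset '[[18,42,0],[18,42,0],[18,42,0],[18,42,0],[6,15,0],[0,0,0],[0,0,0]]' --twist '[[0,0,0],[0,0,0],[0,0,0],[0,0,0],[0,0,0],[0,0,0],[0,0,0]]' --jaw '[100,100,100,100,100,100,100]'

```text
time_s: 26.95
position: [0.6015, 0.3414, 0.1267]
tool_rot: [-0.0, 0.179, 0.984, -0.001]
wrist_force: [-0.6, -1.3, -0.4]
gripper_width: 0.0856
grasp_force: 0.0
```

```bash
python3 - <<'E'
from fit import *
p=get_image("wrist");w=cloud(p);save(p,"w6.png")
for a,b in [(.003,.012),(.055,.068),(.066,.09)]:
    q=near(w,(.604,.343),.03,a,b);print(a,len(q),q.mean(0).round(4) if len(q) else 0,rect(q) if len(q)>20 else 0)
E
python3 go.py 604 343 18 159.3
```

```text
0.003 296 [0.5972 0.3468 0.0093] (array([601.2, 345.4]), array([33.7, 27.3]), 73.6)
0.055 130 [0.602  0.3455 0.0668] (array([604.6, 344.1]), array([23.3, 22.8]), -44.2)
0.066 644 [0.6032 0.3448 0.0706] (array([604.8, 344.1]), array([23.2, 22.7]), -47.9)
t 27.0 pos [602.1 340.3 126.9] psi 159.2 tilt [-0.0003 -0.0021] F [-0.2 -0.6 -0.5] w 0.0856 g 0.0
shift [ -0.8   3.5 108.9] twist z -0.001
after turning: [ -0.9   3.2 108.9]
```

View pics/w6.png

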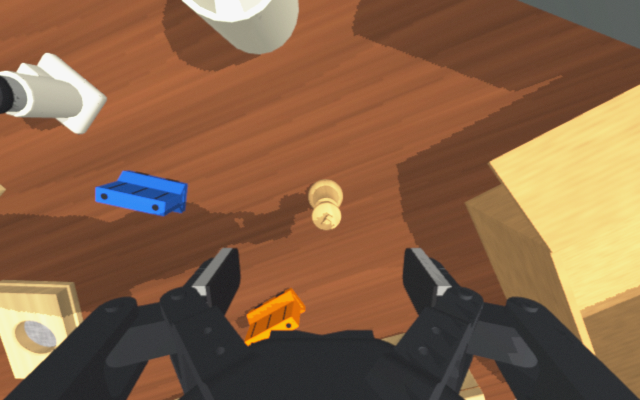

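The king is at pixel (326,203) between the fingers, and nothing is within reach of them.

Emit:
step_arm --offset '[[-1,4,30],[0,0,30],[0,0,25],[0,0,15],[0,0,9],[0,0,0],[0,0,0],[0,0,0]]' --twist '[[0,0,0],[0,0,0],[0,0,0],[0,0,0],[0,0,0],[0,0,0],[0,0,0],[0,0,0]]' --jaw '[100,100,100,100,100,60,40,14]' --force 35

```text
time_s: 27.8
position: [0.6046, 0.3463, 0.0203]
tool_rot: [0.001, 0.179, 0.984, 0.001]
wrist_force: [0.2, 0.3, -0.8]
gripper_width: 0.0436
grasp_force: 0.0
```

Emit:
step_arm --offset '[[0,0,0],[0,0,0],[0,0,0],[0,0,0],[0,0,0],[0,0,0]]' --twist '[[0,0,0],[0,0,0],[0,0,0],[0,0,0],[0,0,0],[0,0,0]]' --jaw '[12,12,12,12,12,12]'

```text
time_s: 28.4
position: [0.6043, 0.3462, 0.0196]
tool_rot: [0.0, 0.179, 0.984, 0.0]
wrist_force: [-1.0, -0.9, 6.2]
gripper_width: 0.0195
grasp_force: 33.2
```

```bash
python3 go.py 640 -16.5 100 159.3
```

```text
t 28.4 pos [604.3 346.2  19.6] psi 159.3 tilt [-0.0008  0.0009] F [-1.  -0.9  6.2] w 0.0195 g 33.17062052199617
shift [-161.5 -326.7  -80.5] twist z 0.0
after turning: [-161.6 -326.7  -80.4]
```

Emit:
step_arm --offset '[[0,0,-15],[0,0,-35],[0,0,-30],[-12,-25,0],[-18,-36,0],[-18,-36,0],[-18,-36,0],[-18,-36,0]]' --twist '[[0,0,0],[0,0,0],[0,0,0],[0,0,0],[0,0,0],[0,0,0],[0,0,0],[0,0,0]]' --jaw '[12,12,12,12,12,12,12,12]'

```text
time_s: 29.2
position: [0.6227, 0.1565, 0.0995]
tool_rot: [0.0, 0.179, 0.984, -0.0]
wrist_force: [1.0, 0.4, -1.3]
gripper_width: 0.0192
grasp_force: 33.7
```

Emit:
step_arm --offset '[[-18,-36,0],[-18,-30,0],[0,0,0],[0,0,0],[0,0,0]]' --twist '[[0,0,0],[0,0,0],[0,0,0],[0,0,0],[0,0,0]]' --jaw '[12,12,12,12,12]'

```text
time_s: 29.7
position: [0.6329, 0.0851, 0.0993]
tool_rot: [0.0, 0.179, 0.984, 0.001]
wrist_force: [-0.4, 0.6, -0.4]
gripper_width: 0.0194
grasp_force: 33.7
```

```bash
python3 box.py .640 -.0168 w7.png; python3 go.py 640 -16.5 100 159.3; python3 - <<'E'
from fit import *
p=get_image("wrist");w=cloud(p);s=read_state();c=s["position"]
for a,b in [(-.022,-.005),(.035,.065)]:
    q=near(w,c,.03,c[2]+a,c[2]+b);print("king part",len(q),q.mean(0).round(4) if len(q) else 0,rect(q) if len(q)>20 else 0)
E
```

```text
box top 6547 0.0202 (array([636.4, -15.1]), array([109.3,  74.9]), -22.4)
well floor 1593 0.0086 (array([641.7, -19. ]), array([44.1, 40.9]), 57.2)
t 29.75 pos [632.9  85.4  99.3] psi 159.4 tilt [0.0001 0.0009] F [-0.9 -0.6 -1.2] w 0.0192 g 33.73428538987355
shift [-42.5 -92.9  -0.8] twist z 0.003
after turning: [-42.7 -92.8  -0.7]
king part 789 [0.6227 0.0886 0.0889] (array([630.5,  85.4]), array([34.1, 28.9]), 68.0)
king part 5711 [0.628  0.0874 0.1508] (array([633. ,  85.4]), array([59.9, 25.7]), 69.2)
```

View pics/w7.png

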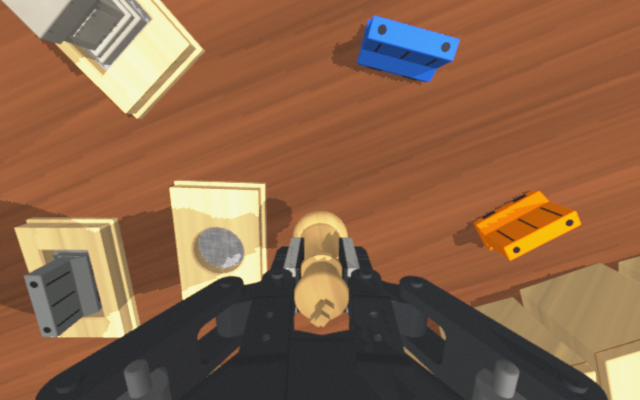

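The king hangs upright at (320,265), and the round well is at (218,248).

Emit:
step_arm --offset '[[-11,-23,0],[-12,-27,0],[-12,-27,0],[-8,-16,0],[0,0,0],[0,0,0]]' --twist '[[0,0,0],[0,0,0],[0,0,0],[0,0,0],[0,0,0],[0,0,0]]' --jaw '[12,12,12,12,12,12]'

```text
time_s: 30.4
position: [0.6405, -0.0172, 0.0989]
tool_rot: [-0.0, 0.179, 0.984, 0.001]
wrist_force: [-0.1, 0.0, -0.5]
gripper_width: 0.0195
grasp_force: 33.7
```

```bash
python3 go.py 640.4 -17 29 159.3; python3 box.py .640 -.0168 w8.png
```

```text
t 30.4 pos [640.5 -17.2  98.9] psi 159.4 tilt [0.0003 0.0011] F [-0.1  0.  -0.5] w 0.0195 g 33.74560049366892
shift [ 0.2  0.1 69.9] twist z 0.001
after turning: [ 0.2  0.1 69.9]
box top 6430 0.0201 (array([636.1, -15. ]), array([108.2,  74.1]), -22.5)
well floor 1476 0.0085 (array([636.9, -15.3]), array([45.9, 35.1]), 66.1)
```

Emit:
step_arm --offset '[[0,0,20],[0,0,20],[0,0,15],[0,0,8],[0,0,4],[0,0,2],[0,0,0],[0,0,0]]' --twist '[[0,0,0],[0,0,0],[0,0,0],[0,0,0],[0,0,0],[0,0,0],[0,0,0],[0,0,0]]' --jaw '[12,12,12,12,12,12,12,12]'

```text
time_s: 31.25
position: [0.641, -0.0185, 0.0305]
tool_rot: [0.001, 0.179, 0.984, 0.0]
wrist_force: [-0.1, 0.5, -0.3]
gripper_width: 0.0191
grasp_force: 33.7
```

```bash
python3 go.py 640.4 -17 28.5 159.3
```

```text
t 31.25 pos [641.  -18.5  30.5] psi 159.3 tilt [-0.0009  0.0004] F [-0.1  0.5 -0.3] w 0.0191 g 33.73958878657049
shift [1.1 1.2 2. ] twist z 0.0
after turning: [1.1 1.2 2. ]
```

Emit:
step_arm --offset '[[0,1,2],[0,0,0],[0,0,0],[0,0,0],[0,0,0],[0,0,0],[0,0,0]]' --twist '[[0,0,0],[0,0,0],[0,0,0],[0,0,0],[0,0,0],[0,0,0],[0,0,0]]' --jaw '[12,12,25,50,100,100,100]'

```text
time_s: 31.95
position: [0.641, -0.0176, 0.0278]
tool_rot: [0.0, 0.179, 0.984, 0.0]
wrist_force: [0.5, 0.3, -0.6]
gripper_width: 0.0779
grasp_force: 0.0
```

Emit:
step_arm --offset '[[0,0,-20],[0,0,-35],[0,0,-35],[0,0,-35],[30,0,0],[40,0,0],[40,0,0],[0,0,0]]' --twist '[[0,0,0],[0,0,0],[0,0,0],[0,0,0],[0,0,0],[0,0,0],[0,0,0],[0,0,0]]' --jaw '[100,100,100,100,100,100,100,100]'

```text
time_s: 32.75
position: [0.5333, 0.0233, 0.1528]
tool_rot: [-0.001, 0.177, 0.984, -0.001]
wrist_force: [0.7, 0.2, -0.2]
gripper_width: 0.0856
grasp_force: 0.0
```

Emit:
step_arm --offset '[[45,0,-10],[45,0,-10],[45,0,-10],[30,0,0],[0,0,0],[0,0,0]]' --twist '[[0,0,0],[0,0,0],[0,0,0],[0,0,0],[0,0,0],[0,0,0]]' --jaw '[100,100,100,100,100,100]'

```text
time_s: 33.35
position: [0.3844, 0.0791, 0.1833]
tool_rot: [0.001, 0.179, 0.984, -0.0]
wrist_force: [0.5, -0.8, -0.6]
gripper_width: 0.0857
grasp_force: 0.0
```

```bash
python3 go.py 360 60 200 159.3; python3 - <<'E'
from fit import *
p=get_image("top");save(p,"t9.png",(130,120,530,320),2);w=cloud(p)
for n,c,r,a,b in [("king",(.640,-.017),.03,.06,.1),("plinth",(.44,-.017),.045,.057,.075),("long",(.605,-.344),.06,.044,.06),("short",(.623,-.16),.05,.044,.06),("disp",(.437,.157),.05,.05,.1),("mug",(.426,.35),.07,.07,.1)]:
    q=near(w,c,r,a,b);print(n,len(q),(np.median(q[:,2]).round(4),q[:,2].max().round(4),rect(q)) if len(q)>10 else 0)
E
```

```text
t 33.35 pos [384.4  79.1 183.3] psi 159.3 tilt [-0.0023 -0.0004] F [ 0.5 -0.8 -0.6] w 0.0857 g 0.0
shift [ 16.1 -26.5 -16.7] twist z 0.001
after turning: [ 16.1 -26.5 -16.7]
king 69 (np.float64(0.078), np.float64(0.0911), (array([641.4, -18.5]), array([21.5, 21.4]), 47.3))
plinth 264 (np.float64(0.065), np.float64(0.0697), (array([439.6, -17.1]), array([39.6, 39.4]), -70.7))
long 217 (np.float64(0.0506), np.float64(0.0562), (array([ 606.6, -344.9]), array([88.6, 15.7]), -9.3))
short 133 (np.float64(0.0508), np.float64(0.0555), (array([ 623.7, -160.6]), array([59.6, 13.9]), -21.9))
disp 92 (np.float64(0.0775), np.float64(0.0814), (array([441.4, 160.7]), array([30.4, 18.5]), -64.5))
mug 277 (np.float64(0.0811), np.float64(0.0865), (array([421.9, 349.8]), array([85.2, 73.7]), -38.9))
```

View pics/t9.png

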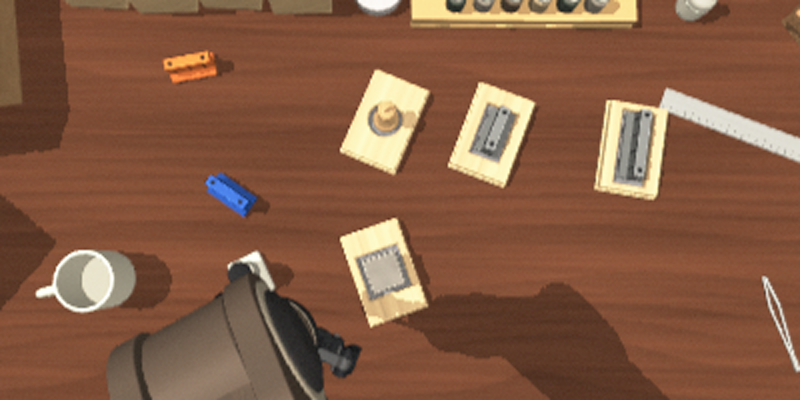

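All four pieces are seated: king at crop (385,118), short barricade (492,132), long barricade (634,147), plinth (384,272). The mug and the dispenser stand where they were, and the arm is clear of everything.

```bash
python3 -c "
from h import *
s=read_state();print(s['wrist_force'],np.abs(s['joint_velocities']).max());print(workorder.sign_off())"
```

```text
[ 0.56823729 -0.50742031 -0.77534306] 0.023445583290615253
the job is handed in; nothing more can be done
None
```

The job is handed in at about 33 s: all four pieces stand seated in their matching wells, within about 3 mm of centre, and the mug and dispenser are where they were; the sign-off returned no verdict.

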